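Lock a soil sample ring in its bayonet-bolt clamp

ROBOT

A 6-joint arm with a two-finger parallel gripper is mounted at the origin on a cart in front of the work surface, level with it; the furniture and walls round the work are solid. World frame = base frame: x ahead of the robot, y to its left, z up, the work surface at z = 0. Lengths are in m, angles in rad, forces in N, time in s.
With the tool pointing down it reaches from about 0.35 to 1 m from the base axis. Payload 7.1 kg.
Tool frame: the origin (TCP) lies where the fingers leave the gripper's body, on its centre line; the fingertips stand arm.tip_extent ahead of it and the grasp point (between the pads) lies 54 mm ahead of it (arm.tip_extent is the distance from the TCP to the fingertips, in m); z points along the fingers, y is the line along which they close (so a half turn about z gives the same grasp; the last joint's range is limited). The gripper opens to 85 mm and grips with 20 to 120 N. Pads are 22 mm wide; open, the fingers measure 114 mm over their backs; the gripper's body (76 mm by 85 mm) begins 54 mm behind the grasp point. The pads swing forward as they close: fully open they stand 13 mm farther back than shut.
Start: joints at [-1.202, 0.423, 1.63, -0, 1.089, -0.019], TCP at [0.236, -0.579, 0.304] pointing down, gripper open.
Joint ranges: [-3, 3], [-0.9, 2.11], [0.09, 2.58], [-1.31, 4.45], [0.11, 2.69], [-2.54, 2.54]. Speed limits (rad/s): [2.39, 2.39, 3.01, 3.14, 3.14, 3.14].

INTERFACE

Orientations are given as a unit quaternion [x, y, z, w].
In Python, from workcell import arm gives the robot as it stands.
- The arm moves only by the shell command python3 -m inch 'ROWS'. ROWS is JSON, a list of rows, each an object with "gripper": the finger opening in mm, from 0 to 85.4; "linear": the shift along the tool's x, y, z in units of 30 mm (1.0 is 30 mm), a list of three; "spin": the turn about the tool's z in units of 6 degrees (1.0 is 6 degrees). A call has 1 to 8 rows; each row is the pose to reach, as a shift and turn from the pose commanded when the call began, along the tool's axes at that moment; what a row does not reach only later rows make up. A row lasts 1/8 s, in which the tool goes at most 62.5 mm and 10.7 degrees, less where a joint would pass 70% of its speed; a pose out of reach is approached as far as the arm can. A call with a gripper value outside its range is refused whole. The fingers move at their own pace and stop on an object; the grip force is fixed at half the most. Time passes only in rows, so rows that repeat a pose let the fingers close. It gives the time, the measured TCP pose, the force, the opening and the grip force at its end, in the units of the state.
- arm.get_obs(): the state, without advancing time (a new reading comes with each control period).
- arm.get_image(name): name is "scene" or "top" or "wrist"; returns the picture (400x640x3 uint8, red, green, blue); there is no depth.
- arm.get_calibration(name): a dict with "mtx" (3x3 intrinsics, pixels), "xyz" and "attitude" of the camera in the world; the wrist camera has in their place "hand_eye" (4x4, takes a point from camera to tool coordinates, whose origin is the TCP and whose axes are the flange's). Camera axes: x right, y up, looking along -z (the intrinsics and any distortion apply to the point x, -y, -z); pixel columns grow to the right and rows downward; lengths in m; the calibration is good to about 2 mm. The wrist camera is an equidistant fisheye: a pixel r from the principal point sees the ray r / f radians off the axis. A picture is of the moment at which its call begins: read the wrist's pose just before it. get_calibration takes no time and is no camera call.
- arm.hand_in(): hands the job in; it is judged then, once.
Trained networks look in the newest picture that a camera, given by its name, has taken for a name from the list of things; names that differ only in an ending like _2 or _b are one class to them, and where a whole thing is asked for, a point or a joint stands for the part that bears it (a point fixed in the world has none). Each returns a list of dicts, best first, with "p" (0 to 1); they miss things now and then, are a little off and sometimes report something else, mostly with a low value. They report only what shows in the picture. A call takes as long as a camera call. They do not tell look-alikes from the thing itself.
- arm.spot_in(camera, query): "bbox" ([left, top, right, bottom] in pixels, round what is visible of it).
- arm.masks_of(camera, query): "mask" (400x640 bool, what is visible of it) and "bbox" ([left, top, right, bottom] in pixels, round what is visible of it).
The state is a dict: "t": time; "joint_positions": joint angles; "qvel": joint speeds; "tau": joint torques, N m; "ee_pos": TCP position; "ee_rot": TCP orientation; "wrist_force": force on the tool from outside, world axes, zero at the start; "ft_torque": the same for the moment, N m; "finger_gap": finger opening in m; "finger_force": force on a finger pad.
Only numpy, scipy, OpenCV 4.12 (cv2) and the standard library are available. Lean on these libraries where they do the work, as an engineer would, in place of code of your own. Each camera call takes 0.05 s, during which the arm holds its last target. There are 200 camera calls.

TASK

Clamp the soil-filled sample ring for trimming: push the ball handle of the clamp along its slot as far as it goes, so that the bolt drives the ring into the V jaw, then push the handle over and down into the side leg of the slot until it is fully home and the bolt cannot slip back. Only push, with the fingertips or the outside of the fingers: do not touch or lift the ring itself, and leave the other things where they stand.

Things in the scene. Friction and masses are not known exactly. Their poses are not given: they have to be found in the camera images.
- ring_clamp: The clamp, fixed to the worktop: grey plate 76 mm wide, y = -104 to 113 mm, top 12 mm above the worktop. Origin at worktop height under the barrel's mouth; z up; y runs along the bolt, from barrel to V jaw, roughly away from the robot; -x is the robot's left. Jaw: y = 85 to 112 mm, 34 mm high. Rails by the ring: 19 mm high. Barrel: 35 mm thick, axis at x = 0, z = 30 mm, y = -104 to 0 mm.
- clamp_bolt (a joint): Travel of the bolt in m: 0 = drawn back, grows towards the V jaw (ring_clamp +y), 0.040 = front end stop. Starts between 0 and 0.010. Friction of about 6 N holds it where it is left; near the end the sprung nose adds up to 4.5 N.
- clamp_handle (a joint): Angle of the handle about the bolt axis in rad: 0 = upright, grows as it tips towards ring_clamp -x, 1.22 = bottom of the side leg. It can tip only when the bolt stands within 2.5 mm of its front end stop. About 2 N at the ball turns it; it stays where it is left.
- handle_ball (a point): Centre of the black ball, 22 mm in diameter, at the end of the handle, 58 mm from the bolt axis; the handle below it is a steel rod 8 mm thick. Upright, the centre is 88 mm above the worktop, at ring_clamp x = 0, y = -75 mm + bolt travel. At angle a it is at ring_clamp x = -58 sin(a), z = 30 + 58 cos(a) mm.
- clamp_nose: The sprung, rubber-faced nose of the bolt, a disc 23 mm in diameter; origin at the centre of its front face, on the bolt axis. The face stands at ring_clamp y = 15 mm + bolt travel, and gives up to 8 mm under load.
- sample_ring: Steel sample ring packed with soil, 49 mm diameter, 28 mm high; loose, standing upright on the clamp plate between the rails, 4 to 14 mm short of the V jaw. Origin at the centre of its underside.
- ring_seat (a point): Where the centre of the ring's underside comes to lie when the ring rests against both faces of the V jaw.
- moisture_tin: Bystander: round aluminium tin with lid, 57 mm diameter, 31 mm high; origin at the centre of its underside; further back than the clamp.
- empty_ring: Bystander: empty steel mould ring, 62 mm diameter, 35 mm high; origin at the centre of its underside; further back than the clamp.
- stopwatch: Bystander: flat digital stopwatch with a yellow rim, 71 x 60 x 18 mm; origin at the centre of its underside; to the right of the clamp.
- slot_corner (a point): Corner of the L-shaped slot in the barrel, at the top of the barrel (ring_clamp x = 0, y = -35, z = 46 mm). From here the long leg runs back along the top (ring_clamp -y) and the short leg runs round the barrel down its -x side.
Mind the look-alikes: they are no part of the job. What is shaped like the sample_ring but blue or purple is not meant.

How it is judged:
By the outcome, as a careful person would: the job done as asked, in the order asked, and still so for the second after the job is handed in, with the robot touching nothing.
It also fails if it takes over 48 s, if anything falls off the work surface, if the arm or the gripper's body presses on something with over 40 N, if the wrist force passes 120 N, or if a joint passes its speed limit or range.

## Working session

There is one attempt and no reset: what is moved stays moved. The work goes in short steps, Python scripts to look and compute and a shell command to move; the robot and the scene stay as the last step left them, time stands still between calls to the robot, and variables do not carry over. Pictures are saved under pics/ and viewed, at most 10 in all, crops included, and the job is handed in when it is done.

```bash
mkdir -p pics; cat > h.py <<'E'
import numpy as np, cv2
from workcell import arm
from scipy.spatial.transform import Rotation as R
def cal(n):
    c=arm.get_calibration(n); return c
def Rc(c):
    a=np.array(c["attitude"],float)
    if a.shape==(3,3): return a
    return R.from_quat(a).as_matrix()
def ray(n,u,v):
    c=cal(n);K=np.array(c["mtx"]);d=np.array([(u-K[0,2])/K[0,0],-(v-K[1,2])/K[1,1],-1.])
    return np.array(c["xyz"]),Rc(c)@d
def onz(n,u,v,z):
    o,d=ray(n,u,v);return o+d*(z-o[2])/d[2]
def proj(n,p):
    c=cal(n);K=np.array(c["mtx"]);q=Rc(c).T@(np.array(p)-np.array(c["xyz"]))
    return K[0,0]*q[0]/-q[2]+K[0,2],K[1,1]*q[1]/q[2]+K[1,2]
def tri(n1,p1,n2,p2):
    o1,d1=ray(n1,*p1);o2,d2=ray(n2,*p2)
    s=np.linalg.lstsq(np.c_[d1,-d2],o2-o1,rcond=None)[0]
    a,b=o1+s[0]*d1,o2+s[1]*d2
    return (a+b)/2,np.linalg.norm(a-b)
E
python3 - <<'E'
from h import *
for n in("scene","top"):
    print(n,cal(n)); im=arm.get_image(n); cv2.imwrite(f"pics/{n}0.png",im[...,::-1])
    for q in("ring_clamp","handle_ball","clamp_nose","sample_ring","stopwatch","moisture_tin","empty_ring"):
        print(q,[(np.round(d["bbox"]).tolist(),round(d["p"],2)) for d in arm.spot_in(n,q)][:4])
o=arm.get_obs();print(o["ee_pos"],o["ee_rot"],o["t"],arm.tip_extent)
E
```

```text
scene {'mtx': array([[442.89130411,   0.        , 328.74617586],
       [  0.        , 442.89130411, 196.0112717 ],
       [  0.        ,   0.        ,   1.        ]]), 'xyz': array([-0.15188487, -0.80424021,  0.72430981]), 'attitude': array([ 0.3924072 , -0.21885193, -0.42712212,  0.78465732])}
ring_clamp [([214.0, 188.0, 302.0, 232.0], 0.81)]
handle_ball [([220.0, 183.0, 232.0, 204.0], 0.67)]
clamp_nose [([212.0, 184.0, 302.0, 231.0], 0.43)]
sample_ring [([393.0, 277.0, 417.0, 303.0], 0.8), ([271.0, 193.0, 294.0, 213.0], 0.78), ([337.0, 271.0, 361.0, 298.0], 0.7)]
stopwatch [([314.0, 250.0, 344.0, 270.0], 0.89)]
moisture_tin [([296.0, 164.0, 312.0, 182.0], 0.66)]
empty_ring []
top {'mtx': array([[390.72047803,   0.        , 318.46354583],
       [  0.        , 390.72047803, 196.35971491],
       [  0.        ,   0.        ,   1.        ]]), 'xyz': array([ 0.42720942, -0.32961034,  0.98473536]), 'attitude': array([-0.03803199,  0.05698221,  0.70714623, -0.70374059])}
ring_clamp [([208.0, 174.0, 285.0, 260.0], 0.83), ([215.0, 211.0, 253.0, 240.0], 0.5)]
handle_ball [([212.0, 234.0, 223.0, 244.0], 0.42)]
clamp_nose []
sample_ring [([251.0, 185.0, 274.0, 210.0], 0.89), ([410.0, 222.0, 433.0, 244.0], 0.87), ([367.0, 240.0, 390.0, 260.0], 0.74), ([206.0, 178.0, 285.0, 258.0], 0.62)]
stopwatch [([336.0, 221.0, 352.0, 246.0], 0.83)]
moisture_tin [([234.0, 122.0, 258.0, 150.0], 0.98)]
empty_ring [([272.0, 127.0, 297.0, 158.0], 0.53)]
[ 0.23636512 -0.57855982  0.3039422 ] [9.81259356e-01 1.92691661e-01 7.57399021e-06 9.41881004e-06] 0.8 0.0726
```

View both.

```bash
python3 - <<'E'
import cv2,numpy as np
a=cv2.imread("pics/top0.png")[95:285,180:450]; b=cv2.imread("pics/scene0.png")[150:320,190:440]
f=lambda i,y0,x0: i
a=cv2.resize(a,(800,563)); cv2.imwrite("pics/topc.png",a)
cv2.imwrite("pics/scenec.png",cv2.resize(b,(800,544)))
E
```

```text
(no output)
```

View pics/topc.png

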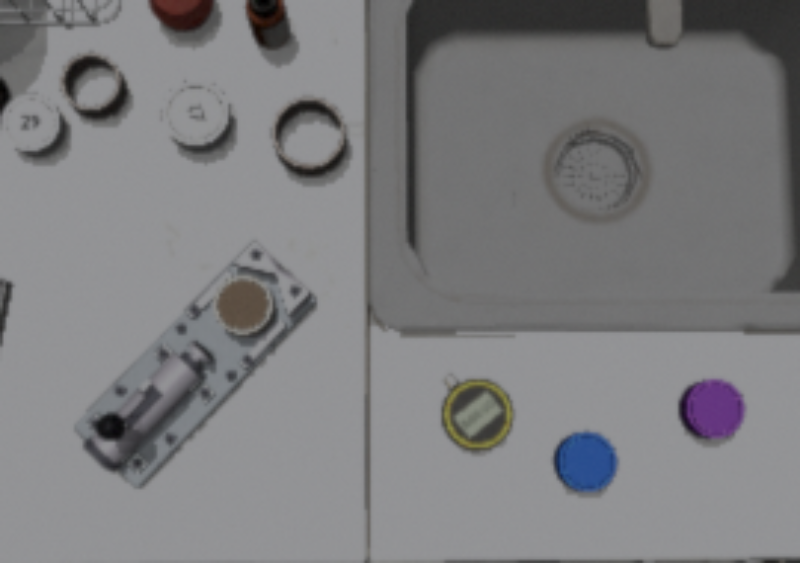

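View pics/scenec.png

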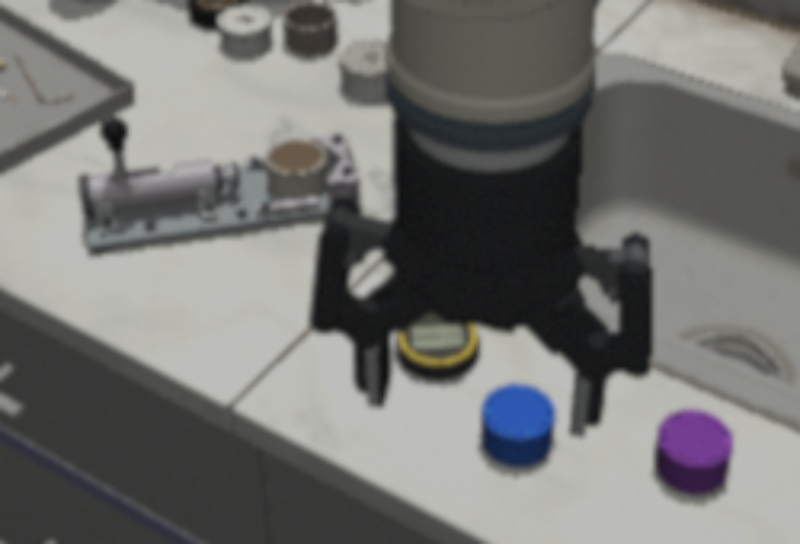

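```bash
cat > pose.py <<'E'
from h import *
c=lambda x,y:(x/2.963+180-.33,y/2.963+95-.33)
pts={"FL":(255,240,(-38,113)),"FR":(317,297,(38,113)),"NR":(140,488,(38,-104)),"NL":(77,430,(-38,-104))}
W=[];L=[]
for k,(x,y,l) in pts.items():
    w=onz("top",*c(x,y),.012)[:2]; W.append(w);L.append(np.array(l)/1000)
W=np.array(W);L=np.array(L);Wm=W.mean(0);Lm=L.mean(0)
U,S,V=np.linalg.svd((L-Lm).T@(W-Wm));Rt=(U@V).T
t=Wm-Rt@Lm;yaw=np.arctan2(Rt[1,0],Rt[0,0])
if __name__=="__main__":
    print("yaw",np.degrees(yaw),"t",t,"res",((L@Rt.T+t)-W)*1000)
    m=arm.masks_of("top","ring_clamp")[0]["mask"].astype(np.uint8)
    r=cv2.minAreaRect(cv2.findNonZero(m));print(r)
    for n in("top","scene"):
        for d in arm.masks_of(n,"handle_ball")[:2]:
            ys,xs=np.nonzero(d["mask"]);print(n,d["bbox"],d["p"],len(xs))
    loc=lambda w:Rt.T@(w[:2]-t)*1000
    ringc=onz("top",*c(244,306),.040);print("ring",ringc,loc(ringc))
    b1=onz("top",*c(110,426),.088);print("ball top",b1,loc(b1))
    b2=onz("scene",190-.3+115/3.2,150-.3+131/3.2,.088);print("ball scene",b2,loc(b2))
    print(tri("top",c(110,426),"scene",(190-.3+115/3.2,150-.3+131/3.2)))
E
python3 pose.py
```

```text
yaw -132.36067701132365 t [ 0.50430035 -0.17429932] res [[ 1.55694345  1.12365027]
 [-0.50916118 -2.14339621]
 [-2.1829891  -1.01031133]
 [ 1.13520683  2.03005727]]
((244.48989868164062, 218.25384521484375), (32.422054290771484, 90.8398208618164), 42.64670181274414)
top [213.8, 235.1, 220.8, 242.0] 0.44 57
scene [219.8, 184.9, 229.8, 203.9] 0.47 92
scene [223.3, 189.1, 263.6, 209.6] 0.45 189
ring [ 0.5515254  -0.21817479  0.04      ] [ 0.60035132 64.45853937]
ball top [ 0.45288575 -0.12280139  0.088     ] [ -3.40981955 -72.69023229]
ball scene [ 0.45276942 -0.12419422  0.088     ] [ -2.30225468 -71.83770634]
(array([ 0.4532178 , -0.12299341,  0.08726906]), np.float64(0.0009414697300794407))
```

The clamp's ring has a brown soil top and sits at top-image (262,198). Its look-alikes are blue at (378,250) and purple at (421,233), so I choose the brown one in the clamp. The ball is at top-image (217,239), which triangulates to z=87 mm (expected 88). Next I move behind the ball with the gripper closed.

```bash
R='{"gripper":0,"linear":[11.8,-12.6,0],"spin":-4.1}'; python3 -m inch '[{"gripper":0,"linear":[11.8,-12.6,0],"spin":-4.1},{"gripper":0,"linear":[11.8,-12.6,0],"spin":-4.1},{"gripper":0,"linear":[11.8,-12.6,0],"spin":-4.1},{"gripper":0,"linear":[11.8,-12.6,0],"spin":-4.1},{"gripper":0,"linear":[11.8,-12.6,0],"spin":-4.1},{"gripper":0,"linear":[11.8,-12.6,0],"spin":-4.1},{"gripper":0,"linear":[11.8,-12.6,0],"spin":-4.1},{"gripper":0,"linear":[11.8,-12.6,0],"spin":-4.1}]'
```

```text
t: 1.95
ee_pos: [0.4153, -0.1096, 0.3044]
ee_rot: [0.918, 0.397, 0.001, 0.0]
wrist_force: [1.1, -0.8, -0.0]
finger_gap: 0.0002
finger_force: 0.0
```

```bash
python3 - <<'E'
from h import *
o=arm.get_obs(); print(o["ee_pos"],o["ee_rot"],arm.tip_extent)
c=arm.get_calibration("wrist");print(c)
im=arm.get_image("wrist");cv2.imwrite("pics/w1.png",im[...,::-1])
for q in("handle_ball","ring_clamp","sample_ring"):
    print(q,[(np.round(d["bbox"]).tolist(),round(d["p"],2)) for d in arm.spot_in("wrist",q)][:3])
E
```

```text
[ 0.41533246 -0.10962859  0.30438573] [9.17745245e-01 3.97168977e-01 5.28395166e-04 4.36935346e-04] 0.0726
{'mtx': array([[309.70691629,   0.        , 320.14261181],
       [  0.        , 309.70691629, 193.72956819],
       [  0.        ,   0.        ,   1.        ]]), 'hand_eye': array([[ 4.19467087e-04,  9.52892230e-01,  3.03308791e-01,
         7.62410007e-02],
       [ 9.99999907e-01, -3.69259920e-04, -2.22882229e-04,
        -8.15137002e-04],
       [-1.00382964e-04,  3.03308856e-01, -9.52892296e-01,
        -7.12792719e-02],
       [ 0.00000000e+00,  0.00000000e+00,  0.00000000e+00,
         1.00000000e+00]])}
handle_ball [([347.0, 157.0, 369.0, 176.0], 0.88)]
ring_clamp [([326.0, 120.0, 496.0, 187.0], 0.88)]
sample_ring [([504.0, 325.0, 529.0, 347.0], 0.88), ([498.0, 26.0, 546.0, 69.0], 0.74), ([438.0, 133.0, 486.0, 178.0], 0.71)]
```

View pics/w1.png

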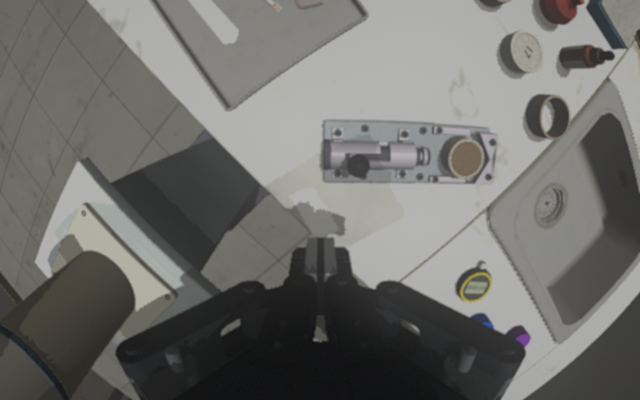

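The wrist view shows the clamp nearly horizontal, with its left end at (322,150). The ball is at (358,167) and the soil-filled ring at (463,157). I'll refine the pose with this view.

```bash
cat > wr.py <<'E'
from h import *
def wz(u,v,z,p,q):
    c=arm.get_calibration("wrist");K=c["mtx"];H=c["hand_eye"]
    x,y=u-K[0,2],v-K[1,2];r=np.hypot(x,y);th=r/K[0,0]
    d=np.array([x/r*np.sin(th),-y/r*np.sin(th),-np.cos(th)])
    Rw=R.from_quat(q).as_matrix();o=Rw@H[:3,3]+p;d=Rw@H[:3,:3]@d
    return o+d*(z-o[2])/d[2]
E
python3 - <<'E'
from wr import *
p=np.array([0.41533246,-0.10962859,0.30438573]);q=[.917745,.397169,.000528,.000437]
from pose import Rt,t
loc=lambda w:np.round(Rt.T@(w[:2]-t)*1000,1)
for n,u,v,z in(("NL",323,120.5,.012),("NR",321.5,182.5,.012),("ball",358,166.5,.088),("ring",464,158,.040),("plateL mid far",430,123,.012)):
    w=wz(u,v,z,p,q);print(n,np.round(w,4),loc(w))
A=wz(323,120.5,.012,p,q);B=wz(321.5,182.5,.012,p,q);x=(B-A)[:2];print("width",np.linalg.norm(x),"x-axis deg",np.degrees(np.arctan2(x[1],x[0])))
T=R.from_quat(q).as_matrix();y=T[:,1];print("tool y",y,np.degrees(np.arctan2(y[1],y[0])))
b=wz(358,166.5,.088,p,q);print("ball in tool, units",T.T@(b-p)/.03)
E
```

```text
NL [ 0.4519 -0.075   0.012 ] [ -38.1 -105.7]
NR [ 0.3992 -0.1287  0.012 ] [  37.1 -108.4]
ball [ 0.4496 -0.1252  0.088 ] [  0.6 -73.5]
ring [ 0.5491 -0.2159  0.04  ] [ 0.6 61.1]
plateL mid far [ 0.5475 -0.1637  0.012 ] [-36.9  24.8]
width 0.07528249591493645 x-axis deg -134.45110562469742
tool y [ 0.72899958 -0.68451305  0.00122152] -43.19736369542681
ball in tool, units [0.39928814 1.18012865 7.21455436]
```

```bash
python3 -m inch '[{"gripper":0,"linear":[0.45,-0.3,1.5],"spin":0},{"gripper":0,"linear":[0.45,-0.3,3.3],"spin":0},{"gripper":0,"linear":[0.45,-0.3,5.0],"spin":0},{"gripper":0,"linear":[0.45,-0.3,5.3],"spin":0},{"gripper":0,"linear":[0.45,-0.3,5.3],"spin":0}]'
python3 - <<'E'
from h import *
im=arm.get_image("scene")
cv2.imwrite("pics/s2.png",cv2.resize(im[140:250,180:330,::-1],(800,587),interpolation=cv2.INTER_CUBIC))
E
```

```text
t: 2.78
ee_pos: [0.4175, -0.0965, 0.1453]
ee_rot: [0.918, 0.396, -0.0, -0.0]
wrist_force: [0.5, -0.6, -0.8]
finger_gap: -0.0005
finger_force: 0.0
```

View pics/s2.png

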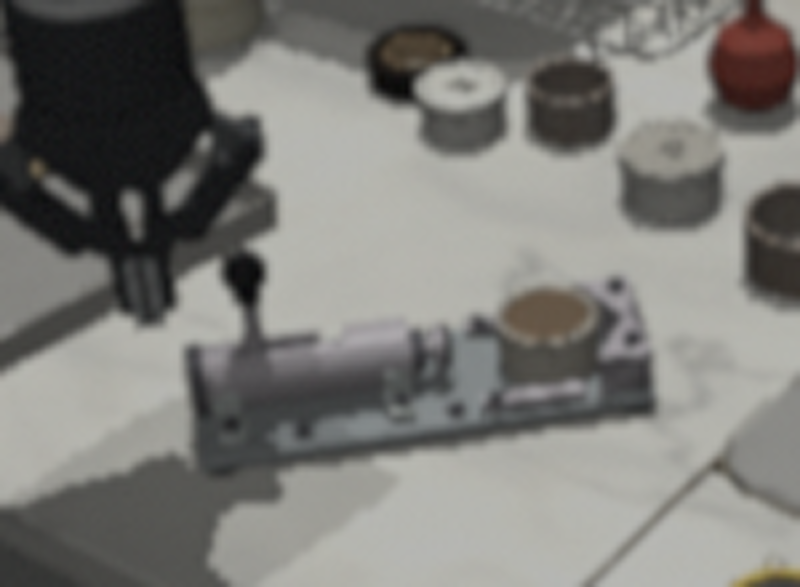

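The fingers stand behind the ball, with the tips slightly below it. I'll raise them 8 mm so the linkage clears the ball, then push.

```bash
python3 -m inch '[{"gripper":0,"linear":[0.1,0,-0.27],"spin":0},{"gripper":0,"linear":[0.1,0.3,-0.27],"spin":0},{"gripper":0,"linear":[0.1,0.6,-0.27],"spin":0},{"gripper":0,"linear":[0.1,0.8,-0.27],"spin":0},{"gripper":0,"linear":[0.1,1.0,-0.27],"spin":0},{"gripper":0,"linear":[0.1,1.2,-0.27],"spin":0},{"gripper":0,"linear":[0.1,1.4,-0.27],"spin":0},{"gripper":0,"linear":[0.1,1.4,-0.27],"spin":0}]'
```

```text
t: 3.82
ee_pos: [0.45, -0.122, 0.1531]
ee_rot: [0.918, 0.397, -0.0, -0.001]
wrist_force: [-2.3, 1.6, 2.1]
finger_gap: 0.0002
finger_force: 1.6
```

```bash
python3 -m inch '[{"gripper":0,"linear":[0,0.15,0],"spin":0},{"gripper":0,"linear":[0,0.3,0],"spin":0},{"gripper":0,"linear":[0,0.3,0],"spin":0}]'
python3 -m inch '[{"gripper":0,"linear":[0,0.1,0],"spin":0},{"gripper":0,"linear":[0,0.2,0],"spin":0},{"gripper":0,"linear":[0,0.2,0],"spin":0}]'
python3 - <<'E'
from h import *
im=arm.get_image("scene")
cv2.imwrite("pics/s3.png",cv2.resize(im[140:250,180:330,::-1],(800,587),interpolation=cv2.INTER_CUBIC))
E
```

```text
t: 4.2
ee_pos: [0.4559, -0.1279, 0.1528]
ee_rot: [0.918, 0.397, -0.001, -0.001]
wrist_force: [-3.0, 4.1, 4.5]
finger_gap: 0.0001
finger_force: 3.3
t: 4.58
ee_pos: [0.4598, -0.1316, 0.1527]
ee_rot: [0.918, 0.397, -0.001, -0.002]
wrist_force: [-4.4, 5.4, 6.6]
finger_gap: 0.0
finger_force: 4.7
```

View pics/s3.png

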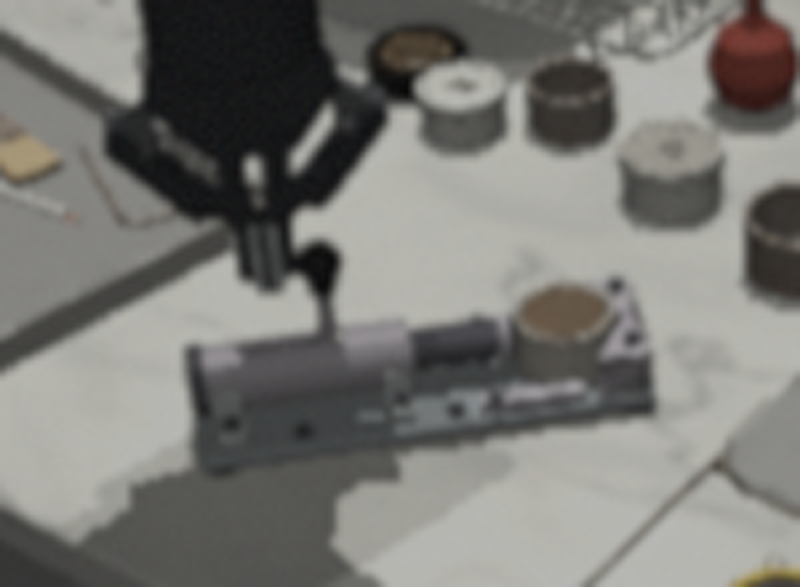

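```bash
python3 -m inch '[{"gripper":0,"linear":[0,-0.1,-0.12],"spin":0},{"gripper":0,"linear":[0,0.1,-0.12],"spin":0},{"gripper":0,"linear":[0,0.2,-0.12],"spin":0},{"gripper":0,"linear":[0,0.2,-0.12],"spin":0}]'
python3 -m inch '[{"gripper":0,"linear":[0,0.1,0],"spin":0},{"gripper":0,"linear":[0,0.2,0],"spin":0},{"gripper":0,"linear":[0,0.2,0],"spin":0}]'
```

```text
t: 5.12
ee_pos: [0.4624, -0.1349, 0.1561]
ee_rot: [0.918, 0.397, -0.003, -0.003]
wrist_force: [-10.0, 10.9, 13.3]
finger_gap: -0.0003
finger_force: 9.7
t: 5.5
ee_pos: [0.4626, -0.1367, 0.1556]
ee_rot: [0.918, 0.397, -0.007, -0.007]
wrist_force: [-22.9, 21.6, 27.1]
finger_gap: -0.0002
finger_force: 20.0
```

Force jumped to 31 N with the tool stalled, so the front stop is reached. Next I back off and go round to the +x side of the ball.

```bash
python3 -m inch '[{"gripper":0,"linear":[0,-0.3,0],"spin":0},{"gripper":0,"linear":[0,-0.6,0],"spin":0},{"gripper":0,"linear":[-0.6,-0.6,0],"spin":0},{"gripper":0,"linear":[-1.25,-0.6,0],"spin":0},{"gripper":0,"linear":[-1.25,0.55,0.3],"spin":0},{"gripper":0,"linear":[-1.25,0.55,0.7],"spin":0},{"gripper":0,"linear":[-1.25,0.55,0.7],"spin":0}]'
python3 - <<'E'
from h import *
for n in("scene","top"): 
    im=arm.get_image(n)
    if n=="scene":a=cv2.resize(im[140:250,180:330,::-1],(800,587),interpolation=cv2.INTER_CUBIC);cv2.imwrite("pics/s4.png",a)
    else:cv2.imwrite("pics/t4.png",im[...,::-1])
    print(n,[(d["bbox"],d["p"]) for d in arm.spot_in(n,"handle_ball")][:2])
E
```

```text
t: 6.38
ee_pos: [0.455, -0.1794, 0.1346]
ee_rot: [0.918, 0.397, -0.001, -0.001]
wrist_force: [-0.6, 0.6, -0.1]
finger_gap: -0.0
finger_force: 0.0
scene []
top []
```

View pics/s4.png

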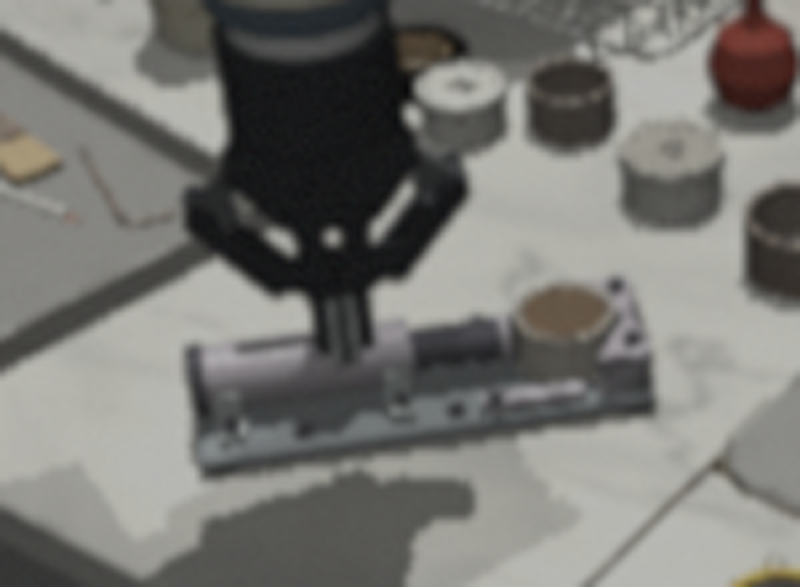

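```bash
python3 -m inch '[{"gripper":0,"linear":[0.35,0,0],"spin":0},{"gripper":0,"linear":[0.6,0,0],"spin":0},{"gripper":0,"linear":[0.8,0,0],"spin":0},{"gripper":0,"linear":[1.0,0,0],"spin":0},{"gripper":0,"linear":[1.0,0,0],"spin":0}]'
python3 -m inch '[{"gripper":0,"linear":[0.2,0,0],"spin":0},{"gripper":0,"linear":[0.4,0,0],"spin":0},{"gripper":0,"linear":[0.4,0,0],"spin":0}]'
```

```text
t: 7.2
ee_pos: [0.4771, -0.1568, 0.1356]
ee_rot: [0.918, 0.398, 0.0, 0.0]
wrist_force: [0.4, -0.2, 0.6]
finger_gap: 0.0003
finger_force: 0.0
t: 7.58
ee_pos: [0.485, -0.1482, 0.1355]
ee_rot: [0.918, 0.397, -0.0, -0.0]
wrist_force: [-1.3, -1.4, 0.3]
finger_gap: -0.0
finger_force: 0.6
```

```bash
python3 -m inch '[{"gripper":0,"linear":[0.2,0,0],"spin":0},{"gripper":0,"linear":[0.4,0,0],"spin":0},{"gripper":0,"linear":[0.4,0,0],"spin":0}]'
python3 - <<'E'
from h import *
im=arm.get_image("scene")
a=cv2.resize(im[140:250,180:330,::-1],(400,293),interpolation=cv2.INTER_CUBIC)
w=cv2.resize(arm.get_image("wrist")[100:300,220:440,::-1],(400,364));p=cv2.copyMakeBorder(a,0,71,0,0,0)
cv2.imwrite("pics/s5.png",np.hstack([p,w]))
E
```

```text
t: 7.95
ee_pos: [0.4936, -0.1394, 0.1357]
ee_rot: [0.918, 0.397, 0.0, 0.0]
wrist_force: [-0.5, -0.3, 0.2]
finger_gap: 0.0001
finger_force: 0.4
```

View pics/s5.png

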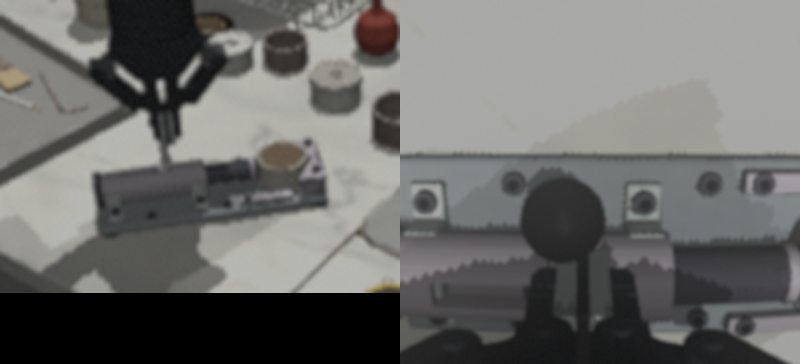

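```bash
python3 -m inch '[{"gripper":0,"linear":[0.15,0,0],"spin":0},{"gripper":0,"linear":[0.3,0,0],"spin":0},{"gripper":0,"linear":[0.3,0,0],"spin":0},{"gripper":0,"linear":[0.15,0,0],"spin":0},{"gripper":0,"linear":[0.15,-0.13,-1.0],"spin":0},{"gripper":0,"linear":[1.15,-0.13,-1.0],"spin":0},{"gripper":0,"linear":[1.15,-0.13,-1.0],"spin":0}]'
python3 -m inch '[{"gripper":0,"linear":[0,0,0.4],"spin":0},{"gripper":0,"linear":[0,0,0.6],"spin":0},{"gripper":0,"linear":[0,0,0.75],"spin":0},{"gripper":0,"linear":[0,0,0.9],"spin":0},{"gripper":0,"linear":[0,0,0.9],"spin":0}]'
python3 - <<'E'
from h import *
im=arm.get_image("scene")
a=cv2.resize(im[140:250,180:330,::-1],(400,293),interpolation=cv2.INTER_CUBIC)
w=cv2.resize(arm.get_image("wrist")[100:300,220:440,::-1],(400,364));p=cv2.copyMakeBorder(a,0,71,0,0,0)
cv2.imwrite("pics/s6.png",np.hstack([p,w]))
E
```

```text
t: 8.93
ee_pos: [0.5156, -0.1113, 0.1665]
ee_rot: [0.917, 0.398, 0.002, 0.001]
wrist_force: [-1.2, 0.1, -0.1]
finger_gap: -0.0001
finger_force: 0.0
t: 9.55
ee_pos: [0.5137, -0.1121, 0.1382]
ee_rot: [0.918, 0.397, -0.0, -0.0]
wrist_force: [0.1, 0.0, 0.3]
finger_gap: -0.0001
finger_force: 0.5
```

View pics/s6.png

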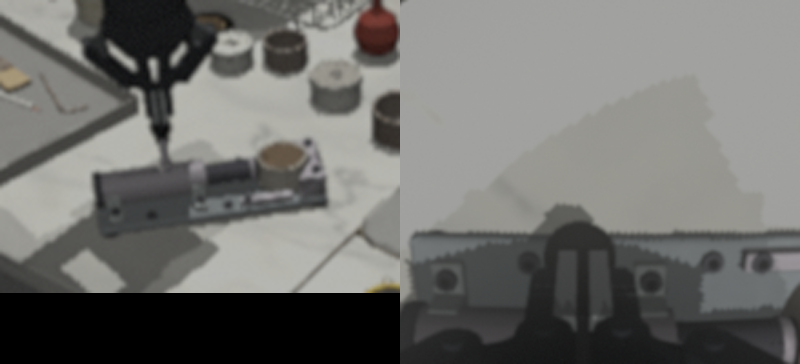

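The ball is now directly under the fingertips, with the handle well tipped. I press down until it stops.

```bash
python3 -m inch '[{"gripper":0,"linear":[0.05,0,0.1],"spin":0},{"gripper":0,"linear":[0.1,0,0.2],"spin":0},{"gripper":0,"linear":[0.1,0,0.2],"spin":0}]'
python3 -m inch '[{"gripper":0,"linear":[0,0,0.1],"spin":0},{"gripper":0,"linear":[0,0,0.2],"spin":0},{"gripper":0,"linear":[0,0,0.2],"spin":0}]'
```

```text
t: 10.02
ee_pos: [0.5159, -0.1096, 0.1325]
ee_rot: [0.918, 0.397, -0.0, -0.0]
wrist_force: [-0.3, 0.4, 3.1]
finger_gap: 0.0002
finger_force: 1.9
t: 10.4
ee_pos: [0.5164, -0.1089, 0.1282]
ee_rot: [0.918, 0.397, 0.001, -0.0]
wrist_force: [-3.6, 8.5, 25.5]
finger_gap: 0.0003
finger_force: 12.2
```

```bash
python3 -m inch '[{"gripper":0,"linear":[0,0,0.08],"spin":0},{"gripper":0,"linear":[0,0,0.08],"spin":0},{"gripper":0,"linear":[0,0,-1.0],"spin":0},{"gripper":0,"linear":[0,0,-3],"spin":0},{"gripper":0,"linear":[0,-2,-5],"spin":0},{"gripper":0,"linear":[-1.5,-4,-5],"spin":0},{"gripper":0,"linear":[-2,-5,-5],"spin":0},{"gripper":0,"linear":[-2,-5,-5],"spin":0}]'
python3 - <<'E'
from h import *
from wr import wz
from pose import Rt,t
o=arm.get_obs();w=arm.get_image("wrist");s=arm.get_image("scene")
for n in("wrist","scene"):
  for q in("handle_ball","sample_ring"):
    for d in arm.spot_in(n,q)[:3]:
        b=d["bbox"];u,v=(b[0]+b[2])/2,(b[1]+b[3])/2;z=.05 if q=="handle_ball" else .026
        P=wz(u,v,z,np.array(o["ee_pos"]),o["ee_rot"]) if n=="wrist" else onz(n,u,v,z)
        print(n,q,np.round(b),round(d["p"],2),P,np.round(Rt.T@(P[:2]-t)*1000,1))
a=cv2.resize(s[160:230,200:320,::-1],(800,467),interpolation=cv2.INTER_CUBIC);cv2.imwrite("pics/s7.png",a)
cv2.imwrite("pics/w7.png",w[...,::-1])
E
```

```text
t: 11.4
ee_pos: [0.361, -0.0499, 0.2762]
ee_rot: [0.918, 0.398, -0.001, -0.001]
wrist_force: [0.8, 0.4, 0.7]
finger_gap: -0.0001
finger_force: 0.0
wrist sample_ring [538. 330. 560. 354.] 0.76 [ 0.45697452 -0.58083475  0.026     ] [332.3 239. ]
wrist sample_ring [574. 108. 617. 154.] 0.67 [ 0.68885536 -0.26528576  0.026     ] [-57.1 197.7]
wrist sample_ring [514. 147. 551. 191.] 0.61 [ 0.56045521 -0.22760034  0.026     ] [ 1.5 77.4]
scene sample_ring [392. 280. 418. 306.] 0.95 [ 0.44774181 -0.61129017  0.026     ] [361.  252.7]
scene sample_ring [337. 268. 359. 298.] 0.7 [ 0.40722597 -0.50112265  0.026     ] [306.9 148.5]
scene sample_ring [278. 192. 296. 212.] 0.59 [ 0.5628683  -0.22468862  0.026     ] [-2.2 77.2]
```

View pics/s7.png

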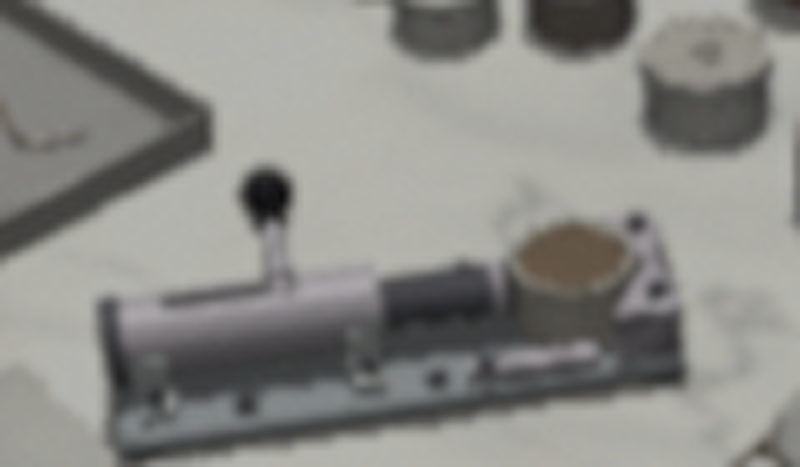

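View pics/w7.png

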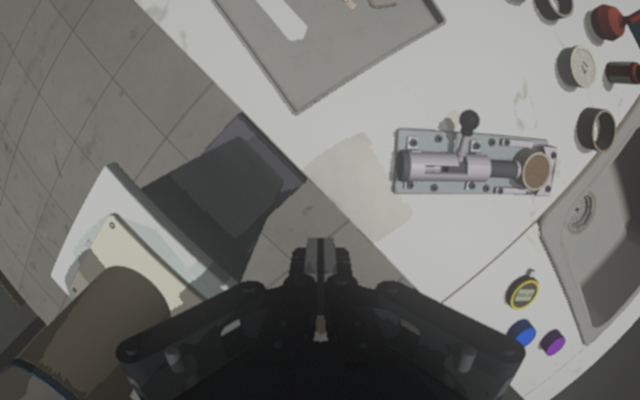

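The handle lies over to the far side: ball at wrist (469,122), scene (240,188.7). I triangulate the ball to measure the angle.

```bash
python3 - <<'E'
from h import *
from wr import wz
from pose import Rt,t
p=np.array(arm.get_obs()["ee_pos"]);q=arm.get_obs()["ee_rot"]
# sub-pixel dark-blob centres
w=cv2.imread("pics/w7.png",0).astype(float);arm.get_image("top")
s=arm.get_image("scene");t2=arm.get_image("top")
sg=cv2.cvtColor(s,7).astype(float)
def cen(g,x0,y0,r,th):
    a=g[y0-r:y0+r+1,x0-r:x0+r+1];ys,xs=np.nonzero(a<th);return xs.mean()+x0-r,ys.mean()+y0-r,len(xs)
print(cw:=cen(w,469,122,13,45),cs:=cen(sg,240,188,5,60))
L=lambda P:np.round(np.r_[Rt.T@(P[:2]-t),P[2]]*1000,1)
for z in(.04,.045,.05,.055,.06,.07):
    a,b=wz(*cw[:2],z,p,q),onz("scene",*cs[:2],z);print(z,L(a),L(b))
print([(d["bbox"],d["p"]) for d in arm.spot_in("top","handle_ball")])
for ang in (0.9,1.0,1.1,1.22):
    P=np.r_[Rt@np.array([-.058*np.sin(ang),-.035])+t,.03+.058*np.cos(ang)];print(ang,proj("top",P),proj("scene",P),L(P))
E
```

```text
(np.float64(nan), np.float64(nan), 0) (np.float64(239.5), np.float64(189.05882352941177), 34)
0.04 [nan nan nan] [-69.1 -36.8  40. ]
0.045 [nan nan nan] [-62. -37.  45.]
0.05 [nan nan nan] [-54.8 -37.1  50. ]
0.055 [nan nan nan] [-47.7 -37.3  55. ]
0.06 [nan nan nan] [-40.5 -37.5  60. ]
0.07 [nan nan nan] [-26.3 -37.8  70. ]
[([252.2, 185.2, 274.8, 205.0], 0.43), ([206.2, 180.1, 290.7, 259.5], 0.4)]
0.9 (np.float64(217.20894389719928), np.float64(214.6089266374671)) (np.float64(240.02011650461162), np.float64(185.9237612805799)) [-45.4 -35.   66.1]
1.0 (np.float64(216.63211697848084), np.float64(213.82720323436436)) (np.float64(240.08792896893559), np.float64(186.6849234099074)) [-48.8 -35.   61.3]
1.1 (np.float64(216.24145421241482), np.float64(213.20355313871684)) (np.float64(240.188114322199), np.float64(187.64340189607165)) [-51.7 -35.   56.3]
1.22 (np.float64(216.01976728523329), np.float64(212.66938806950716)) (np.float64(240.34911254491232), np.float64(189.03753278067046)) [-54.5 -35.   49.9]<stdin>:10: RuntimeWarning: Mean of empty slice.
  ret = ret.dtype.type(ret / rcount)
```

```bash
python3 -c "
from workcell import arm
print(arm.hand_in())"
```

```text
the job is handed in; nothing more can be done
None
```

The job is handed in: I pushed the bolt to its front stop, driving the ring towards the V jaw, and pressed the handle to the bottom of the side leg. The ball measures about 1.22 rad in the scene camera, but I did not separately measure that the ring is seated against both jaw faces.

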